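# Set the insect-hotel stand leg to length and close its cam lever

### The arm

A 7-joint arm with a two-finger parallel gripper is mounted at the origin on the work surface. World frame = base frame: x ahead of the robot, y to its left, z up, the work surface at z = 0. Lengths are in m, angles in rad, forces in N, time in s.
With the tool pointing down it reaches from about 0.4 to 0.85 m from the base axis. Payload 10.4 kg.
Tool frame: the origin (TCP) lies at the very end of the fingers, on their centre line; the grasp point (between the pads) lies 19 mm behind it; z points along the fingers, y is the line along which they close (so a half turn about z gives the same grasp; the last joint's range is limited). The gripper opens to 85 mm and grips with 20 to 120 N. Pads are 22 mm wide; open, the fingers measure 114 mm over their backs; the gripper's body (76 mm by 85 mm) begins 54 mm behind the grasp point. The pads swing forward as they close: fully open they stand 13 mm farther back than shut.
Start: joints at [-1.148, 0.332, -0.065, 1.46, 0.022, 1.35, -0.088], TCP at [0.269, 0.564, 0.231] pointing down, gripper open.
Joint ranges: [-2.6, 2.6], [-0.5, 2.12], [-1.47, 1.34], [0.16, 2.42], [-1.27, 4.41], [0.06, 2.06], [-2.6, 2.6]. Speed limits (rad/s): [2.22, 2.22, 2.79, 2.79, 3.14, 3.14, 3.14].

### API

Orientations are given as a unit quaternion [x, y, z, w].
In Python, from workcell import manip, vision, order gives the robot as it stands. The module is installed in compiled form; this text tells all that it offers.
- The arm moves only by the tool move_arm, never from a script. Its argument "motion" is a list of rows, each a list of 3 entries, a list of its own where there are three numbers: the shift along the tool's x, y, z scaled (see below), then the turn, a rotation vector about the tool's x, y, z scaled (see below), then the opening, from -1 (shut) to 1 (fully open). In form: [[[dx, dy, dz], [wx, wy, wz], hand], ...]. A call has 1 to 12 rows; each row shifts and turns the commanded pose from where the row before left it, along the tool's axes as they then stand; what a row does not reach is not made up. The controller multiplies each number of a shift by 0.75 m and each number of a turn by pi/4 rad. A row lasts 1/10 s, in which the tool goes at most 50 mm and 8.59 degrees, less where a joint would pass 70% of its speed; a pose out of reach is approached as far as the arm can. A call with a number of a shift or a turn outside -1 to 1 is refused whole. A call with a gripper value outside its range is refused whole. The fingers move at their own pace and stop on an object; "newtons" is the grip in N (left out, the last holds). Time passes only in rows, so rows that do not move let the fingers close. It gives the time, the measured TCP pose, the force, the opening and the grip force at its end, in the units of the state.
- manip.get_obs(): the state, without advancing time (a new reading comes with each control period).
- vision.camera(name): name is "side" or "top" or "wrist"; returns a dict with "pixels" (400x640x3 uint8, red, green, blue), "fx", "fy", "cx", "cy" (pixels), "R" (3x3) and "t" (3): a world point X has camera coordinates R X + t. Camera axes: x right, y down, z forward; pixel columns grow to the right and rows downward; lengths in m; the calibration is good to about 2 mm. A picture is of the moment at which its call begins. There is no depth.
- order.hand_in(): hands the job in; it is judged then, once.
The state is a dict: "clock": time; "joint_pos": joint angles; "joint_velocities": joint speeds; "tau": joint torques, N m; "position": TCP position; "ee_rot": TCP orientation; "ft_force": force on the tool from outside, world axes, zero at the start; "torque": the same for the moment, N m; "grip_width": opening from 0.0 (shut) to 1.0 (fully open); "grasp_force": force on a finger pad.
Only numpy, scipy, OpenCV 4.12 (cv2) and the standard library are available. Lean on these libraries where they do the work, as an engineer would, in place of code of your own. Each camera call takes 0.05 s, during which the arm holds its last target. There are 200 camera calls.

### The job

Grip the fin on the stand's sliding leg and pull the leg out until its pointer is level with the index plate, then, still gripping the fin and keeping the leg at the mark, press the raised cam lever fully down to its closed position. Do not close the lever before the leg is at the mark, and leave the other things on the bench alone. Finish holding: a spring draws the leg back in and the cam alone does not stop it, so keep your grip on the fin, with the leg at the mark and the lever closed.

Things in the scene. Friction and masses are not known exactly. Their poses are not given: they have to be found in the camera images.
- bed: Plywood bed 420 x 110 x 20 mm screwed to the bench; a wood block at one end (top at 80 mm) carries a fixed 30 mm square bar, its axis 50 mm above the bench, on which the leg slides. x axis: along the bar, + the way the leg pulls out (roughly to the robot's left, up to 0.45 rad askew); z up. Origin: on the bench under the bar's axis; the bed spans x -240 to +180 mm.
- leg (a joint): How far the leg is pulled out (m), 0 to 0.22 along bed +x; starts at 0 (fin at bed x -100 mm). A soft spring of 2 to 4 N draws it back in. The leg is a 44 mm square tube from the collar to a rubber foot 237 mm from the fin on the +x side.
- fin_top (a point): The grip fin: an upright aluminium fin on the black collar of the leg, 10 mm thick along bed x, 36 mm wide along bed y, 73 mm tall (72 to 145 mm above the bench). This point: centre of its top edge; axes as the bed's. The fingers go one on each side along bed x. The gripped pads drag on it as the hand slides down; a light grip (8 N) is enough.
- pointer (a point): Tip of the small steel pointer on the collar's side (bed -y side, 64 mm above the bench). It lies in the fin's middle plane, so fin and pointer have the same bed x.
- mark: The length mark: an upright steel index plate, 4 mm thick along the slide, 12 mm wide, 47 mm to the bed's -y side of the bar's axis, top 86 mm above the bench. Origin: centre of its foot, 20 mm above the bench; axes as the bed's. The pointer is level with it when both have the same bed x (3 mm gap between them). It lies 70 to 180 mm beyond the pointer at the start.
- lever (a joint): Cam lever angle (rad): 0 closed, lying along the leg (firm stop); 0.36 fully raised; starts at 0.27 to 0.34. Pivot on the leg, 92 mm to the fin's +x side, 86 mm above the bench; it reaches back 80 mm to the fin, so the finger on the fin's +x face stands over its tip and presses it down as the hand slides down the fin. Friction (3 N at the tip) keeps it where left.
- lever_tip (a point): Axis of the round cross bar at the lever's free end (10 mm diameter, 30 mm along bed y). Closed: 12 mm from the fin's middle plane, bar top 91 mm above the bench. Raised to 0.34: about 17 mm, bar top 118 mm. Fingertips above 121 mm clear it while gripping the fin's top.
- log_slice: Bystander: drilled log slice, 100 mm diameter, 35 mm high, origin under its centre. Leave alone.
- drilled_block: Bystander: drilled wood block 60 x 60 x 50 mm, origin under its centre. Leave alone.
- screw_jar: Bystander: glass jar with steel lid, 56 mm diameter, 70 mm high, origin under its centre. Leave alone.

How it is judged:
On the way, in this order (a step that is already met when the one before it is completed fails the run):
1. the leg is held by its fin with the pointer within 4 mm of the mark, the lever still raised (over 0.15 rad) (x of pointer in the frame of mark between -0.004 and 0.004 m and contact force between the fingers and leg_c0 above 1.5 N and contact force between the fingers and leg_c1 above 1.5 N and value of joint lever above 0.15 rad), for 0.2 s.
2. the lever is closed (under 0.06 rad) while the fin is held and the pointer is within 5 mm of the mark (x of pointer in the frame of mark between -0.005 and 0.005 m and contact force between the fingers and leg_c0 above 1.5 N and contact force between the fingers and leg_c1 above 1.5 N and value of joint lever below 0.06 rad), for 0.2 s.
At the end, for the whole second after the job is handed in: The fingers pinch the fin (over 1.5 N on each of its two faces), the pointer is within 5 mm of the index plate along the slide, and the lever is closed (under 0.06 rad), all through the last second (all of step 2 and velocity of joint lever below 0.1 rad/s); the arm keeps its last pose, push and grip.
It fails at once if the lever is closed (under 0.12 rad) while the pointer is more than 8 mm from the mark (value of joint lever below 0.12 rad and not (x of pointer in the frame of mark between -0.008 and 0.008 m)).
It fails at once if the log slice is pushed more than 20 mm (distance of log_slice from where it was at the start of the episode above 0.02 m).
It fails at once if the drilled block is pushed more than 20 mm (distance of drilled_block from where it was at the start of the episode above 0.02 m).
It fails at once if the screw jar is pushed more than 20 mm (distance of screw_jar from where it was at the start of the episode above 0.02 m).
It also fails if it takes over 42 s, if anything falls off the work surface, if the arm or the gripper's body presses on something with over 40 N, if the wrist force passes 120 N, or if a joint passes its speed limit or range.

## Working session

There is one attempt and no reset: what is moved stays moved. The work goes in short steps, Python scripts to look and compute and a tool call to move; the robot and the scene stay as the last step left them, time stands still between calls to the robot, and variables do not carry over. Pictures are saved under pics/ and viewed, at most 10 in all, crops included, and the job is handed in when it is done.

Besides the shell and the picture viewer there is one more tool, called after "Emit:" as name([rows], argument=value, ...), one row to a line, values as JSON. move_arm: Moves the arm, as the interface text tells. Its arguments: {"type":"object","properties":{"motion":{"type":"array"},"newtons":{"type":"number"}},"required":["motion"]}

```bash
mkdir -p pics; cat > h.py <<'E'
import numpy as np, cv2, pickle
from workcell import manip, vision, order
def cam(n, save=None):
    c=vision.camera(n)
    for k in('R','t'): c[k]=np.array(c[k])
    if save: cv2.imwrite('pics/'+save, cv2.cvtColor(np.array(c['pixels']),cv2.COLOR_RGB2BGR))
    return c
def ray(c,u,v):
    d=c['R'].T@np.array([(u-c['cx'])/c['fx'],(v-c['cy'])/c['fy'],1]); return -c['R'].T@c['t'],d
def onz(c,u,v,z):
    o,d=ray(c,u,v); return o+d*(z-o[2])/d[2]
def proj(c,X):
    p=c['R']@np.asarray(X)+c['t']; return np.array([c['fx']*p[0]/p[2]+c['cx'],c['fy']*p[1]/p[2]+c['cy']])
def tri(c1,p1,c2,p2):
    o1,d1=ray(c1,*p1);o2,d2=ray(c2,*p2)
    s=np.linalg.lstsq(np.c_[d1,-d2],o2-o1,rcond=None)[0]
    a,b=o1+s[0]*d1,o2+s[1]*d2; return (a+b)/2,np.linalg.norm(a-b)
E
python3 - <<'E'
from h import *
cs={n:cam(n,n+'0.png') for n in('top','side')}
pickle.dump(cs,open('c0.pkl','wb'))
for n,c in cs.items(): print(n,c['fx'],-c['R'].T@c['t'],c['R'].round(2).tolist())
s=manip.get_obs();print({k:np.round(v,3).tolist() for k,v in s.items()})
E
```

```text
top 378.4907812079909 [ 0.51412286 -0.00735983  0.74278237] [[0.03, -1.0, 0.02], [-0.99, -0.03, -0.15], [0.16, -0.01, -0.99]]
side 453.5959875925763 [0.28331527 0.46248005 0.58612541] [[-0.83, -0.55, -0.02], [-0.33, 0.52, -0.79], [0.44, -0.65, -0.61]]
{'clock': 0.1, 'joint_pos': [-1.148, 0.333, -0.065, 1.461, 0.022, 1.35, -0.088], 'joint_velocities': [-0.0, 0.0, 0.001, -0.002, 0.0, 0.002, -0.0], 'tau': [0.001, -62.675, 0.049, -39.242, 0.016, 0.007, -0.0], 'position': [0.269, 0.564, 0.231], 'ee_rot': [0.221, 0.975, -0.001, -0.0], 'ft_force': [0.617, -0.756, -0.039], 'torque': [0.061, -0.011, -0.056], 'grasp_force': 0.0, 'grip_width': 1.001}
```

View pics/top0.png

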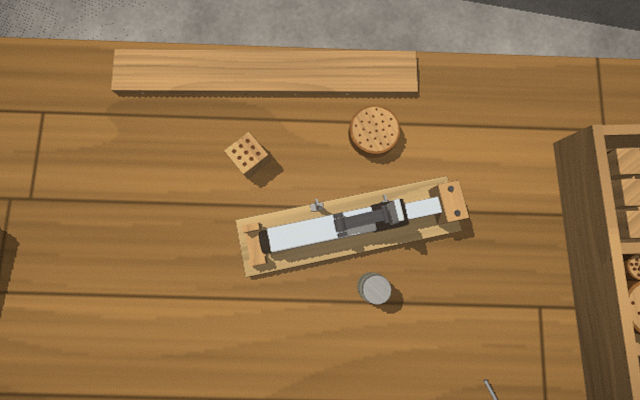

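View pics/side0.png

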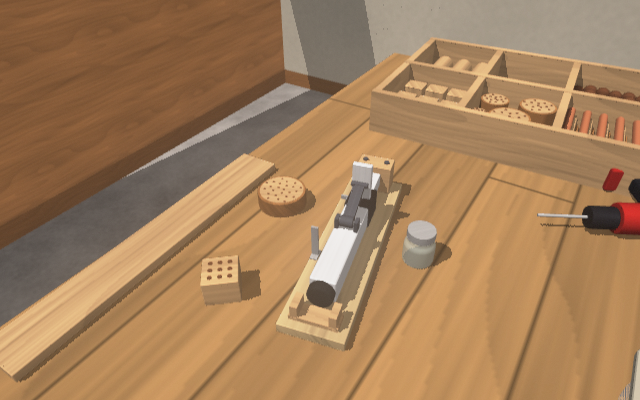

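The top view shows the bed running from the block (455,200) to the foot (265,240). The index plate is at (317,206), the fin near (403,210), the block at (247,153), the log slice at (375,130) and the jar at (375,288). The side view shows the plate at (315,243) and the fin at (363,172). I'll zoom in next.

```bash
python3 - <<'E'
from h import *
a=cv2.imread('pics/top0.png')[165:285,230:480]; b=cv2.imread('pics/side0.png')[145:345,270:420]
cv2.imwrite('pics/topz.png',cv2.resize(a,None,fx=3.2,fy=3.2,interpolation=cv2.INTER_CUBIC))
cv2.imwrite('pics/sidez.png',cv2.resize(b,None,fx=3,fy=3,interpolation=cv2.INTER_CUBIC))
E
```

```text
(no output)
```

View pics/topz.png

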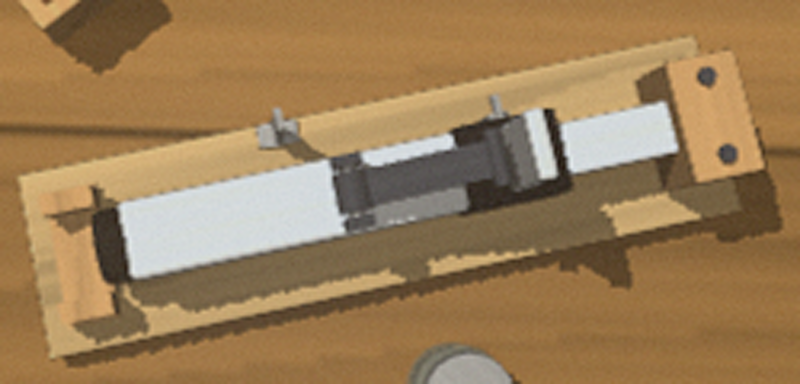

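View pics/sidez.png

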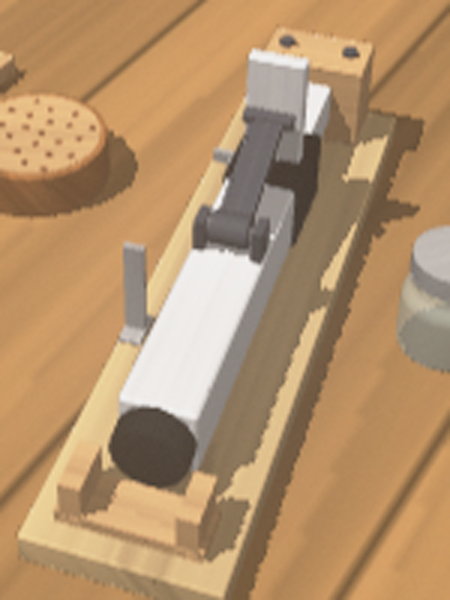

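The zooms show these points, in zoom pixels. Top: fin top strip centred at (541,144), pointer tip (495,97), plate around (279,112), bed corners (20,178), (55,357) and (692,40). Side: fin top corners (248,52) and (308,60), pointer tip (215,152), plate top (134,246), plate foot (134,335).

```bash
python3 - <<'E'
from h import *
cs=pickle.load(open('c0.pkl','rb'));T,S=cs['top'],cs['side']
t=lambda u,v:(u/3.2+230-.34,v/3.2+165-.34)
s=lambda u,v:(u/3+270-.33,v/3+145-.33)
A,B,C=[onz(T,*t(*p),.02) for p in((20,178),(55,357),(692,40))]
As,Bs=[onz(S,*s(*p),.02) for p in((20,545),(220,600))]
print('bed corners',A,B,C,np.linalg.norm(A-B),np.linalg.norm(A-C),'side',As,Bs)
Cs=onz(S,*s(395,112),.02); print('side farcorner',Cs)
ex=(A-C)/np.linalg.norm(A-C); ex[2]=0; print('yaw',np.arctan2(ex[1],ex[0]))
m=(A+B)/2; e2=(A-B);print('yaw from end',np.arctan2(e2[1],e2[0])+np.pi/2)
org=m-ex*.18; org[2]=0
ey=np.cross([0,0,1],ex)
loc=lambda X:np.round([(X-org)@ex,(X-org)@ey,X[2]],4)
print('org',org)
fc=[onz(T,*t(*p),.145) for p in((525,112),(550,108),(532,180),(556,177))]
for f in fc: print('fin',loc(f))
f=np.mean(fc,0);print('fin T',f,loc(f), 'S', loc(onz(S,*s(277,53),.145)))
print('ptr T',loc(onz(T,*t(495,97),.064)),'S',loc(onz(S,*s(215,152),.064)),[loc(tri(T,t(495,97),S,s(215,152))[0])])
print('mark top T',loc(onz(T,*t(278,110),.086)),'S top',loc(onz(S,*s(134,246),.086)),'S foot',loc(onz(S,*s(134,337),.02)),'tri',tri(T,t(278,110),S,s(134,246)))
for n,c,g,off,k in(('T',T,t,(230,165),3.2),('S',S,s,(270,145),3)):
  for X in((-.1,0,.145),(-.1,-.04,.064)):
    p=proj(c,org+ex*X[0]+ey*X[1]+np.array([0,0,X[2]])); print(n,X,((p-off)*k).round(1))
for n,uv,z in(('jar',(373,289),.07),('log',(375,130),.035)):print(n,loc(onz(T,*uv,z)))
E
```

```text
bed corners [0.57661521 0.13981555 0.02      ] [0.47273633 0.11314112 0.02      ] [ 0.67290565 -0.26496381  0.02      ] 0.10724899659419546 0.4160747297618465 side [0.57243374 0.14740826 0.02      ] [0.47207568 0.12053782 0.02      ]
side farcorner [ 0.57315646 -0.29328549  0.02      ]
yaw 1.8043393605903815
yaw from end 1.8221496363442022
org [ 0.56633242 -0.04863513  0.        ]
fin [-0.0937 -0.0186  0.145 ]
fin [-0.1064 -0.018   0.145 ]
fin [-0.0891  0.0153  0.145 ]
fin [-0.1011  0.0163  0.145 ]
fin T [ 0.59012163 -0.14326855  0.145     ] [-0.0976 -0.0012  0.145 ] S [-0.0993 -0.0043  0.145 ]
ptr T [-0.0987 -0.0385  0.064 ] S [-0.0974 -0.0404  0.064 ] [array([-0.0986, -0.0397,  0.0632])]
mark top T [ 0.0247 -0.0531  0.086 ] S top [ 0.0279 -0.0487  0.086 ] S foot [ 0.0331 -0.0479  0.02  ] tri (array([ 0.61125466, -0.01312277,  0.08233871]), np.float64(0.003460733863897597))
T (-0.1, 0, 0.145) [545.  144.5]
T (-0.1, -0.04, 0.064) [495.6  93. ]
S (-0.1, 0, 0.145) [283.3  52.6]
S (-0.1, -0.04, 0.064) [215.8 148.8]
jar [-0.0397  0.1191  0.07  ]
log [-0.117  -0.1706  0.035 ]
```

```bash
cat >> h.py <<'E'
from scipy.spatial.transform import Rotation as Ro
def plan(p1,yaw,n):  # yaw = world heading of the tool's y, tool pointing down; prints rows in tool units
    s=manip.get_obs(); p=np.array(s['position']); q=Ro.from_quat(s['ee_rot'])
    c,k=np.cos(yaw),np.sin(yaw)
    q1=Ro.from_matrix(np.array([[-k,c,0],[c,k,0],[0,0,-1]]))
    # columns: x=(-k.. ) so that x cross y = z down
    M=np.array([[k*-1,c,0],[c,k,0],[0,0,-1.]]); q1=Ro.from_matrix(M)
    w=(q.inv()*q1).as_rotvec(); print('turn',w,'total shift',np.array(p1)-p)
    st=Ro.from_rotvec(w/n)
    for i in range(n):
        d=q.inv().apply((np.array(p1)-p)/n)/.75
        print(np.round(d,3).tolist(),np.round(w/n/(np.pi/4),3).tolist()); q=q*st
E
python3 - <<'E'
from h import *
plan([.590,-.143,.20],1.818-np.pi,18)
E
```

```text
turn [-4.80660938e-04  1.51804320e-03  2.44862016e+00] total shift [ 0.32065681 -0.70662563 -0.03062282]
[-0.044, -0.037, 0.002] [-0.0, 0.0, 0.173]
[-0.049, -0.031, 0.002] [-0.0, 0.0, 0.173]
[-0.052, -0.024, 0.002] [-0.0, 0.0, 0.173]
[-0.055, -0.016, 0.002] [-0.0, 0.0, 0.173]
[-0.057, -0.009, 0.002] [-0.0, 0.0, 0.173]
[-0.057, -0.001, 0.002] [-0.0, 0.0, 0.173]
[-0.057, 0.007, 0.002] [-0.0, 0.0, 0.173]
[-0.056, 0.014, 0.002] [-0.0, 0.0, 0.173]
[-0.053, 0.022, 0.002] [-0.0, 0.0, 0.173]
[-0.05, 0.029, 0.002] [-0.0, 0.0, 0.173]
[-0.045, 0.035, 0.002] [-0.0, 0.0, 0.173]
[-0.04, 0.041, 0.002] [-0.0, 0.0, 0.173]
[-0.034, 0.046, 0.002] [-0.0, 0.0, 0.173]
[-0.028, 0.05, 0.002] [-0.0, 0.0, 0.173]
[-0.021, 0.054, 0.002] [-0.0, 0.0, 0.173]
[-0.013, 0.056, 0.002] [-0.0, 0.0, 0.173]
[-0.005, 0.057, 0.002] [-0.0, 0.0, 0.173]
[0.002, 0.057, 0.002] [-0.0, 0.0, 0.173]
```

Emit:
move_arm([
  [[-0.044,-0.037,0],[0,0,0.173],1],
  [[-0.049,-0.031,0],[0,0,0.173],1],
  [[-0.052,-0.024,0],[0,0,0.173],1],
  [[-0.055,-0.016,0],[0,0,0.173],1],
  [[-0.057,-0.009,0],[0,0,0.173],1],
  [[-0.057,-0.001,0],[0,0,0.173],1],
  [[-0.057,0.007,0],[0,0,0.173],1],
  [[-0.056,0.014,0],[0,0,0.173],1],
  [[-0.053,0.022,0],[0,0,0.173],1],
  [[-0.05,0.029,0],[0,0,0.173],1],
  [[-0.045,0.035,0],[0,0,0.173],1],
  [[-0.04,0.041,0],[0,0,0.173],1],
])

```text
clock: 1.3
position: [0.4839, 0.0916, 0.2312]
ee_rot: [0.863, 0.505, 0.0, -0.0]
ft_force: [1.3, 0.7, -0.8]
grip_width: 1.0
grasp_force: 0.0
```

```bash
python3 - <<'E'
from h import *
plan([.590,-.143,.20],1.818-np.pi,8)
E
```

```text
turn [-2.56592467e-04 -6.13272275e-05  8.12560760e-01] total shift [ 0.10614293 -0.2345983  -0.03121554]
[-0.025, 0.035, 0.005] [-0.0, -0.0, 0.129]
[-0.022, 0.037, 0.005] [-0.0, -0.0, 0.129]
[-0.018, 0.039, 0.005] [-0.0, -0.0, 0.129]
[-0.014, 0.041, 0.005] [-0.0, -0.0, 0.129]
[-0.01, 0.042, 0.005] [-0.0, -0.0, 0.129]
[-0.005, 0.043, 0.005] [-0.0, -0.0, 0.129]
[-0.001, 0.043, 0.005] [-0.0, -0.0, 0.129]
[0.003, 0.043, 0.005] [-0.0, -0.0, 0.129]
```

Emit:
move_arm([
  [[-0.025,0.035,0.005],[0,0,0.129],1],
  [[-0.022,0.037,0.005],[0,0,0.129],1],
  [[-0.018,0.039,0.005],[0,0,0.129],1],
  [[-0.014,0.041,0.005],[0,0,0.129],1],
  [[-0.01,0.042,0.005],[0,0,0.129],1],
  [[-0.005,0.043,0.005],[0,0,0.129],1],
  [[-0.001,0.043,0.005],[0,0,0.129],1],
  [[0.003,0.043,0.005],[0,0,0.129],1],
  [[0,0,0],[0,0,0],1],
])

```text
clock: 2.2
position: [0.5919, -0.1462, 0.2003]
ee_rot: [0.992, 0.123, -0.001, 0.001]
ft_force: [-0.2, -0.5, -0.4]
grip_width: 1.003
grasp_force: 0.0
```

```bash
python3 - <<'E'
from h import *
c=cam('wrist','w1.png'); pickle.dump(c,open('w1.pkl','wb'))
print(-c['R'].T@c['t'],c['fx'],c['R'].round(2).tolist()); print('fin proj',proj(c,[.590,-.143,.145]),'mark',proj(c,[.611,-.013,.086]))
plan([.590,-.143,.127],1.818-np.pi,3); print(manip.get_obs()['joint_pos'])
E
```

```text
[ 0.66508447 -0.12822084  0.34117647] 317.58890629463355 [[0.24, -0.97, 0.0], [-0.93, -0.23, 0.29], [-0.28, -0.07, -0.96]]
fin proj [311.77112388 219.05280276] mark [159.61172651 130.3341512 ]
turn [0.00095001 0.00199623 0.00379438] total shift [-0.00174927  0.00076234 -0.07338543]
[-0.001, -0.001, 0.033] [0.0, 0.001, 0.002]
[-0.001, -0.001, 0.033] [0.0, 0.001, 0.002]
[-0.001, -0.001, 0.033] [0.0, 0.001, 0.002]
[-0.35969838  0.36008314  0.66414689  1.57881682 -0.22658505  1.28297246
 -0.98161534]
```

View pics/w1.png

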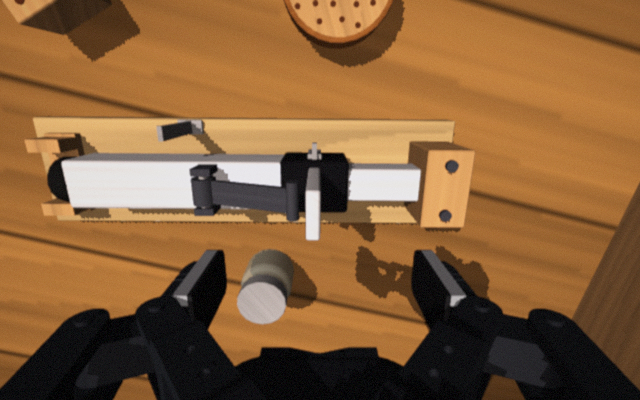

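The wrist view shows the fin top at about u=313, rows 182-240, close to the predicted (312,219). The plate leans from its foot at (200,126) to its top at (160,133), matching the predicted top. The fingers straddle the fin clear of the jar, so I'll lower and settle.

Emit:
move_arm([
  [[-0.001,0,0.033],[0,0,0],1],
  [[0,0,0.033],[0,0,0],1],
  [[0,0,0.03],[0,0,0],1],
  [[0,0,0],[0,0,0],1],
  [[0,0,0],[0,0,0],1],
  [[0,0,0],[0,0,0],1],
])

```text
clock: 2.85
position: [0.5922, -0.1414, 0.1308]
ee_rot: [0.992, 0.127, 0.001, 0.0]
ft_force: [-0.7, -0.5, -0.2]
grip_width: 0.999
grasp_force: 0.0
```

```bash
python3 - <<'E'
from h import *
s=manip.get_obs(); print(s['position'],s['ft_force'])
plan([.590,-.143,.126],1.818-np.pi,1)
E
```

```text
[ 0.59217132 -0.14138625  0.13078681] [-0.69980731 -0.52366653 -0.233654  ]
turn [ 0.00035012 -0.00191171  0.0084072 ] total shift [-0.00217132 -0.00161375 -0.00478681]
[-0.003, 0.001, 0.006] [0.0, -0.002, 0.011]
```

Emit:
move_arm([
  [[-0.002,0.001,0.005],[0,0,0.011],1],
  [[0,0,0],[0,0,0],-1],
  [[0,0,0],[0,0,0],-1],
  [[0,0,0],[0,0,0],-1],
  [[0,0,0],[0,0,0],-1],
  [[0,0,0],[0,0,0],-1],
  [[0,0,0],[0,0,0],-1],
  [[0,0,0],[0,0,0],-1],
], newtons=20)

```text
clock: 3.65
position: [0.5901, -0.1425, 0.1256]
ee_rot: [0.992, 0.123, -0.0, -0.0]
ft_force: [-2.1, 1.7, 2.6]
grip_width: 0.112
grasp_force: 23.0
```

```bash
python3 - <<'E'
from h import *
s=manip.get_obs(); print({k:np.round(s[k],4) for k in('position','ft_force','grip_width','grasp_force')})
ex=np.array([np.cos(1.812),np.sin(1.812),0])
plan(s['position']+.115*ex,1.818-np.pi,6)
E
```

```text
{'position': array([ 0.5901, -0.1425,  0.1256]), 'ft_force': array([-2.0648,  1.6547,  2.586 ]), 'grip_width': np.float64(0.1116), 'grasp_force': np.float64(22.9518)}
turn [-5.09510423e-04 -5.30348929e-05 -1.16711372e-03] total shift [-0.02747024  0.11167088  0.        ]
[0.0, -0.026, 0.0] [-0.0, -0.0, -0.0]
[0.0, -0.026, 0.0] [-0.0, -0.0, -0.0]
[0.0, -0.026, 0.0] [-0.0, -0.0, -0.0]
[0.0, -0.026, 0.0] [-0.0, -0.0, -0.0]
[0.0, -0.026, 0.0] [-0.0, -0.0, -0.0]
[0.0, -0.026, 0.0] [-0.0, -0.0, -0.0]
```

Emit:
move_arm([
  [[0,-0.014,0],[0,0,0],-1],
  [[0,-0.014,0],[0,0,0],-1],
  [[0,-0.014,0],[0,0,0],-1],
  [[0,-0.014,0],[0,0,0],-1],
  [[0,-0.014,0],[0,0,0],-1],
  [[0,-0.014,0],[0,0,0],-1],
  [[0,-0.014,0],[0,0,0],-1],
  [[0,-0.014,0],[0,0,0],-1],
  [[0,-0.014,0],[0,0,0],-1],
  [[0,-0.014,0],[0,0,0],-1],
  [[0,-0.013,0],[0,0,0],-1],
  [[0,0,0],[0,0,0],-1],
])

```text
clock: 4.85
position: [0.5627, -0.0292, 0.1256]
ee_rot: [0.992, 0.124, 0.001, -0.0]
ft_force: [8.0, -0.6, -4.0]
grip_width: 0.11
grasp_force: 22.6
```

```bash
python3 - <<'E'
from h import *
cs={n:cam(n,n+'2.png') for n in('top','side','wrist')}
pickle.dump(cs,open('c2.pkl','wb'))
s=manip.get_obs(); p=s['position'];print({k:np.round(s[k],4) for k in('position','ft_force','grip_width','grasp_force')})
ex=np.array([np.cos(1.812),np.sin(1.812),0]);ey=np.cross([0,0,1],ex)
tiles=[]
for n,c in cs.items():
    q=p-.04*ey; q=q*[1,1,0]+[0,0,.064]; u=proj(c,q); m=proj(c,q+.01*ex-.007*ey); print(n,u,m)
    im=cv2.imread(f'pics/{n}2.png'); a,b=(m-[32,30]).astype(int); a=max(a,0);b=max(b,0); print('origin',a,b)
    tiles.append(cv2.resize(im[b:b+70,a:a+64],(256,280),interpolation=cv2.INTER_CUBIC))
cv2.imwrite('pics/z2.png',np.hstack(tiles))
E
```

```text
{'position': array([ 0.563 , -0.0304,  0.1256]), 'ft_force': array([ 7.2477,  0.5965, -5.8693]), 'grip_width': np.float64(0.1108), 'grasp_force': np.float64(22.2587)}
top [320.96065073 206.67507769] [314.73663091 204.07650453]
origin 282 174
side [320.59483068 234.03647848] [314.78270202 236.89094409]
origin 282 206
wrist [317.89819912 156.12567419] [302.27127241 145.10697306]
origin 270 115
```

View pics/z2.png

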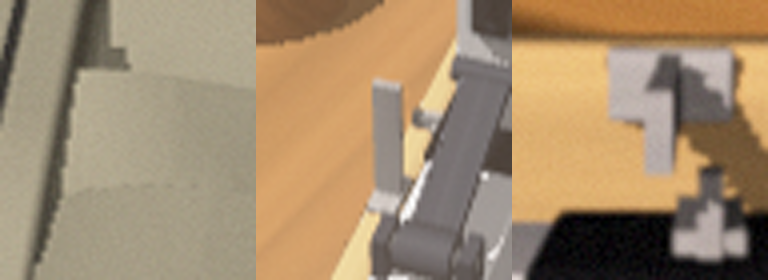

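The wrist tile shows the plate's top face centred at (658,135) and the pointer tip at (710,173). The side tile shows the plate top at (388,81) and the pointer tip at (416,118). The top camera is blocked by the arm.

```bash
python3 - <<'E'
from h import *
cs=pickle.load(open('c2.pkl','rb')); W,S=cs['wrist'],cs['side']
p=manip.get_obs()['position']
ex=np.array([np.cos(1.812),np.sin(1.812),0]);ey=np.cross([0,0,1],ex)
l=lambda X:np.round([(X-p)@ex,(X-p)@ey,X[2]],4)
w=lambda u,v:((u-512)/4+270-.4,v/4+115-.4); s=lambda u,v:((u-256)/4+282-.4,v/4+206-.4)
print('W ptr',l(onz(W,*w(710,173),.064)),'mark',l(onz(W,*w(658,135),.086)))
print('S ptr',l(onz(S,*s(416,118),.064)),'mark top',l(onz(S,*s(388,81),.086)))
print('tri ptr',l(tri(W,w(710,173),S,s(416,118))[0]))
E
```

```text
W ptr [-0.0008 -0.0389  0.064 ] mark [ 0.0067 -0.0482  0.086 ]
S ptr [ 0.002  -0.0375  0.064 ] mark top [ 0.0069 -0.0481  0.086 ]
tri ptr [-0.0008 -0.0384  0.0613]
```

Emit:
move_arm([
  [[0.001,-0.005,0],[0,0,0],-1],
  [[0,-0.0045,0],[0,0,0],-1],
  [[0,0,0],[0,0,0],-1],
  [[0,0,0],[0,0,0],-1],
  [[0,0,0],[0,0,0],-1],
])

```text
clock: 5.5
position: [0.5615, -0.0241, 0.1257]
ee_rot: [0.992, 0.123, 0.0, -0.0]
ft_force: [5.6, -1.4, -3.4]
grip_width: 0.111
grasp_force: 22.4
```

```bash
python3 - <<'E'
from h import *
cs={n:cam(n,n+'3.png') for n in('side','wrist')}
pickle.dump(cs,open('c3.pkl','wb'))
s=manip.get_obs(); p=s['position'];print({k:np.round(s[k],4) for k in('position','ft_force','grip_width','grasp_force')})
t=[]
for n,(a,b) in(('side',(282,206)),('wrist',(270,115))):
    im=cv2.imread(f'pics/{n}3.png'); t.append(cv2.resize(im[b:b+60,a:a+64],(384,360),interpolation=cv2.INTER_CUBIC))
cv2.imwrite('pics/z3.png',np.hstack(t))
E
```

```text
{'position': array([ 0.5615, -0.0242,  0.1256]), 'ft_force': array([ 3.9213, -2.3126, -2.5647]), 'grip_width': np.float64(0.1113), 'grasp_force': np.float64(22.4236)}
```

View pics/z3.png

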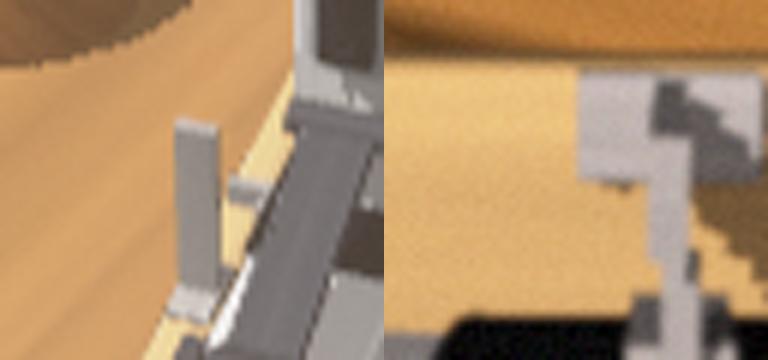

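The wrist tile shows the plate's top face centred at (669,200) and the pointer at u≈680 with its tip near row 255, almost level. The side tile shows the plate top at (197,122) and the pointer tip at (230,186).

```bash
python3 - <<'E'
from h import *
cs=pickle.load(open('c3.pkl','rb')); W,S=cs['wrist'],cs['side']
p=manip.get_obs()['position']
ex=np.array([np.cos(1.812),np.sin(1.812),0]);ey=np.cross([0,0,1],ex)
l=lambda X:np.round([(X-p)@ex,(X-p)@ey,X[2]],4)
w=lambda u,v:((u-384)/6+270-.4,v/6+115-.4); s=lambda u,v:(u/6+282-.4,v/6+206-.4)
print('W ptr',l(onz(W,*w(680,258),.064)),l(onz(W,*w(680,345),.064)),'mark',l(onz(W,*w(669,203),.086)))
print('S ptr',l(onz(S,*s(230,186),.064)),'mark top',l(onz(S,*s(197,122),.086)),'foot',l(onz(S,*s(197,296),.02)))
print('yaw',Ro.from_quat(manip.get_obs()['ee_rot']).as_matrix()[:,1])
E
```

```text
W ptr [-0.0009 -0.039   0.064 ] [-0.0009 -0.0294  0.064 ] mark [ 0.0003 -0.0481  0.086 ]
S ptr [ 0.0001 -0.0389  0.064 ] mark top [ 0.0008 -0.0482  0.086 ] foot [ 0.003  -0.0486  0.02  ]
yaw [ 2.43831725e-01 -9.69817545e-01  1.40061317e-04]
```

Emit:
move_arm([
  [[0.0005,-0.0013,0],[0,0,0],-1],
  [[0,0,0],[0,0,0],-1],
  [[0,0,0],[0,0,0],-1],
  [[0,0,0],[0,0,0],-1],
  [[0,0,0],[0,0,0],-1],
])

```text
clock: 6.1
position: [0.5613, -0.0234, 0.1256]
ee_rot: [0.992, 0.123, 0.0, -0.0]
ft_force: [3.0, -3.0, -0.3]
grip_width: 0.111
grasp_force: 22.7
```

Emit:
move_arm([
  [[0,0,0.005],[0,0,0],-1],
  [[0,0,0.005],[0,0,0],-1],
  [[0,0,0.005],[0,0,0],-1],
  [[0,0,0.005],[0,0,0],-1],
  [[0,0,0.005],[0,0,0],-1],
  [[0,0,0],[0,0,0],-1],
  [[0,0,0],[0,0,0],-1],
])

```text
clock: 6.8
position: [0.5665, -0.0244, 0.1135]
ee_rot: [0.993, 0.122, 0.006, -0.0]
ft_force: [-4.1, -5.2, 47.9]
grip_width: 0.113
grasp_force: 42.2
```

```bash
python3 - <<'E'
from h import *
cs={n:cam(n,n+'4.png') for n in('side','wrist')}
pickle.dump(cs,open('c4.pkl','wb'))
s=manip.get_obs(); p=s['position'];print({k:np.round(s[k],4) for k in('position','ft_force','torque','grip_width','grasp_force')})
a=cv2.imread('pics/side4.png')[150:290,260:400];b=cv2.imread('pics/wrist4.png')[100:200,240:380]
cv2.imwrite('pics/z4.png',np.hstack([cv2.resize(a,(400,400),interpolation=cv2.INTER_CUBIC),cv2.resize(cv2.copyMakeBorder(b,0,40,0,0,0),(400,400),interpolation=cv2.INTER_CUBIC)]))
E
```

```text
{'position': array([ 0.5665, -0.0243,  0.1135]), 'ft_force': array([-3.1147, -3.1249, 47.897 ]), 'torque': array([-0.7996,  0.5727, -0.3951]), 'grip_width': np.float64(0.1122), 'grasp_force': np.float64(42.1902)}
```

View pics/z4.png

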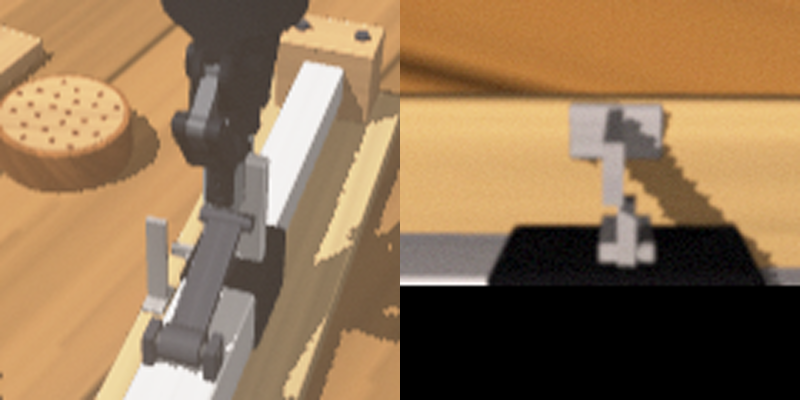

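The side tile shows the finger resting on the lever bar near (225,210). The wrist tile shows the plate's top face centred at (613,176) and the pointer tip at (627,205). I'll measure the alignment again.

```bash
python3 - <<'E'
from h import *
cs=pickle.load(open('c4.pkl','rb')); W,S=cs['wrist'],cs['side']
p=manip.get_obs()['position']
ex=np.array([np.cos(1.812),np.sin(1.812),0]);ey=np.cross([0,0,1],ex)
l=lambda X:np.round([(X-p)@ex,(X-p)@ey,X[2]],4)
k=400/140
w=lambda u,v:((u-400)/k+240-.3,v/k+100-.3); s=lambda u,v:(u/k+260-.3,v/k+150-.3)
print('W ptr',l(onz(W,*w(627,205),.064)),l(onz(W,*w(627,250),.064)),'mark',l(onz(W,*w(613,178),.086)))
print('S ptr',l(onz(S,*s(175,249),.064)),'mark top',l(onz(S,*s(156,219),.086)))
for u in (203,252): print('bar S z.115',l(onz(S,*s(u,214),.112)))
E
```

```text
W ptr [-0.0012 -0.033   0.064 ] [-0.0012 -0.023   0.064 ] mark [ 0.0016 -0.0428  0.086 ]
S ptr [ 0.0015 -0.0322  0.064 ] mark top [ 0.0032 -0.0432  0.086 ]
bar S z.115 [ 0.0187 -0.0093  0.112 ]
bar S z.115 [0.01   0.0166 0.112 ]
```

Emit:
move_arm([
  [[-0.002,-0.001,0.003],[0,0,0],-1],
  [[-0.002,-0.001,0.003],[0,0,0],-1],
  [[-0.002,-0.001,0.003],[0,0,0],-1],
  [[-0.001,0,0.003],[0,0,0],-1],
  [[0,0,0],[0,0,0],-1],
  [[0,0,0],[0,0,0],-1],
])

```text
clock: 7.5
position: [0.5666, -0.0236, 0.1108]
ee_rot: [0.992, 0.122, 0.013, -0.0]
ft_force: [-5.4, -5.1, 91.2]
grip_width: 0.113
grasp_force: 68.7
```

Emit:
move_arm([
  [[0,0,-0.006],[0,0,0],-1],
  [[0,0,-0.005],[0,0,0],-1],
  [[0,0,0],[0,0,0],-1],
])

```text
clock: 7.8
position: [0.5654, -0.0194, 0.1112]
ee_rot: [0.992, 0.124, 0.011, -0.0]
ft_force: [33.3, 5.5, 4.6]
grip_width: 0.111
grasp_force: 57.0
```

Emit:
move_arm([
  [[0,0,0],[0,0,0],-0.8],
  [[0,0,0],[0,0,0],-0.8],
])

```text
clock: 8.0
position: [0.5654, -0.0195, 0.1112]
ee_rot: [0.992, 0.124, 0.011, -0.0]
ft_force: [33.1, 5.1, 5.0]
grip_width: 0.11
grasp_force: 57.0
```

Emit:
move_arm([
  [[0,0,0],[0,0,0],-0.76],
  [[0,0,0],[0,0,0],-0.75],
  [[0,0,0],[0,0,0],-0.74],
  [[0,0,0],[0,0,0],-0.74],
])

```text
clock: 8.4
position: [0.5636, -0.0205, 0.1108]
ee_rot: [0.992, 0.124, 0.009, -0.0]
ft_force: [22.8, 3.6, 11.2]
grip_width: 0.134
grasp_force: 19.4
```

```bash
python3 - <<'E'
from h import *
s=manip.get_obs(); p=s['position'];print({k:np.round(s[k],4) for k in('position','ft_force','torque','grip_width','grasp_force')})
plan([.5613,-.0234,.110],1.812-np.pi,1)
E
```

```text
{'position': array([ 0.5636, -0.0205,  0.1108]), 'ft_force': array([22.7909,  3.5691, 11.2249]), 'torque': array([ 0.4764, -5.0961, -0.3362]), 'grip_width': np.float64(0.1341), 'grasp_force': np.float64(19.3802)}
turn [ 0.00199087 -0.01775898  0.00666775] total shift [-0.00230928 -0.00290174 -0.00081487]
[-0.004, 0.003, 0.001] [0.003, -0.023, 0.008]
```

Emit:
move_arm([
  [[0.003,0,0],[0,0,0],-0.72],
  [[0.002,0,0],[0,0,0],-0.71],
  [[0,0,0],[0,0,0],-0.7],
  [[0,0,0],[0,0,0],-0.7],
])

```text
clock: 8.8
position: [0.5641, -0.021, 0.1101]
ee_rot: [0.992, 0.123, 0.005, -0.0]
ft_force: [8.6, -0.8, 20.6]
grip_width: 0.148
grasp_force: 25.3
```

```bash
python3 - <<'E'
from h import *
cs={n:cam(n,n+'5.png') for n in('side','wrist')}
pickle.dump(cs,open('c5.pkl','wb'))
s=manip.get_obs(); p=s['position'];print({k:np.round(s[k],4) for k in('position','ft_force','torque','grip_width','grasp_force')})
plan([.5613,-.0234,.110],1.812-np.pi,1)
a=cv2.imread('pics/side5.png')[150:290,260:400];b=cv2.imread('pics/wrist5.png')[100:200,240:380]
cv2.imwrite('pics/z5.png',np.hstack([cv2.resize(a,(400,400),interpolation=cv2.INTER_CUBIC),cv2.resize(cv2.copyMakeBorder(b,0,40,0,0,0),(400,400),interpolation=cv2.INTER_CUBIC)]))
E
```

```text
{'position': array([ 0.5641, -0.021 ,  0.1101]), 'ft_force': array([ 8.5644, -0.0528, 20.6153]), 'torque': array([-0.2456, -1.9383, -0.2442]), 'grip_width': np.float64(0.1554), 'grasp_force': np.float64(25.2339)}
turn [ 0.00109265 -0.01081166  0.0052246 ] total shift [-2.78834082e-03 -2.36091601e-03 -6.68756779e-05]
[-0.004, 0.002, 0.0] [0.001, -0.014, 0.007]
```

View pics/z5.png

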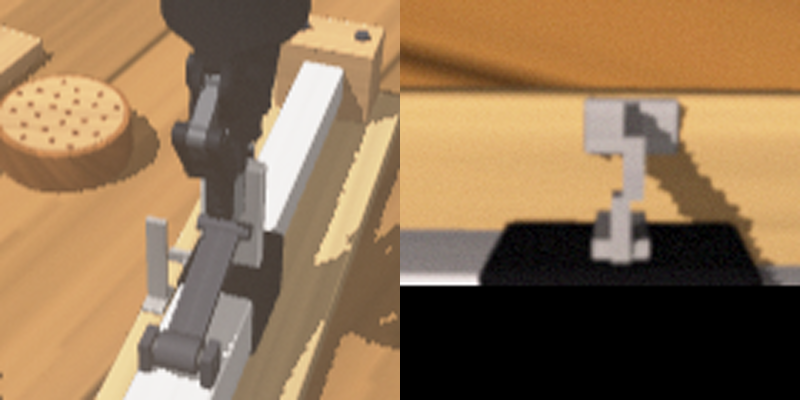

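The wrist tile shows the plate's top face centred at (633,172) and the pointer tip at (621,203), so the pointer is now slightly beyond the mark. The side tile shows the finger still on the lever bar.

```bash
python3 - <<'E'
from h import *
cs=pickle.load(open('c5.pkl','rb')); W,S=cs['wrist'],cs['side']
p=manip.get_obs()['position']
ex=np.array([np.cos(1.812),np.sin(1.812),0]);ey=np.cross([0,0,1],ex)
l=lambda X:np.round([(X-p)@ex,(X-p)@ey,X[2]],4)
k=400/140
w=lambda u,v:((u-400)/k+240-.3,v/k+100-.3); s=lambda u,v:(u/k+260-.3,v/k+150-.3)
print('W ptr',l(onz(W,*w(621,203),.064)),'mark',l(onz(W,*w(633,172),.086)))
print('S ptr',l(onz(S,*s(171,254),.064)),'mark top',l(onz(S,*s(156,219),.086)))
for u,v in ((250,232),(200,215)): print('bar S ',l(onz(S,*s(u,v),.109)))
print('lever pivot left',l(onz(S,*s(150,345),.086)))
E
```

```text
W ptr [ 0.0002 -0.0341  0.064 ] mark [-0.002  -0.0446  0.086 ]
S ptr [ 0.0026 -0.0346  0.064 ] mark top [-0.0006 -0.0448  0.086 ]
bar S  [0.0178 0.0174 0.109 ]
bar S  [ 0.013  -0.0133  0.109 ]
lever pivot left [ 0.0951 -0.0138  0.086 ]
```

Emit:
move_arm([
  [[0,0.0025,0],[0,0,0],-0.67],
  [[0,0.001,0],[0,0,0],-0.66],
  [[0,0,0.003],[0,0,0],-0.66],
  [[0,0,0.003],[0,0,0],-0.66],
  [[0,0,0.003],[0,0,0],-0.66],
  [[0,0,0],[0,0,0],-0.66],
])

```text
clock: 9.5
position: [0.5657, -0.0247, 0.1061]
ee_rot: [0.992, 0.122, 0.007, -0.0]
ft_force: [-1.0, -2.7, 48.0]
grip_width: 0.168
grasp_force: 61.8
```

Emit:
move_arm([
  [[0,0,0],[0,0,0],-0.62],
  [[0,0,0],[0,0,0],-0.6],
  [[0,0,0],[0,0,0],-0.6],
])

```text
clock: 9.8
position: [0.5658, -0.0248, 0.1061]
ee_rot: [0.992, 0.122, 0.007, 0.0]
ft_force: [-1.6, -3.4, 45.5]
grip_width: 0.201
grasp_force: 61.5
```

```bash
python3 - <<'E'
from h import *
cs={n:cam(n,n+'6.png') for n in('side','wrist')}
pickle.dump(cs,open('c6.pkl','wb'))
s=manip.get_obs();print({k:np.round(s[k],4) for k in('position','ft_force','torque','grip_width','grasp_force')})
a=cv2.imread('pics/side6.png')[190:270,290:370];b=cv2.imread('pics/wrist6.png')[100:400,170:470]
cv2.imwrite('pics/z6.png',np.hstack([cv2.resize(a,(400,400),interpolation=cv2.INTER_CUBIC),cv2.resize(b,(400,400),interpolation=cv2.INTER_CUBIC)]))
E
```

```text
{'position': array([ 0.5658, -0.0248,  0.1061]), 'ft_force': array([-0.7724, -3.665 , 45.7465]), 'torque': array([-0.8149,  0.0941, -0.1882]), 'grip_width': np.float64(0.2019), 'grasp_force': np.float64(61.4899)}
```

View pics/z6.png

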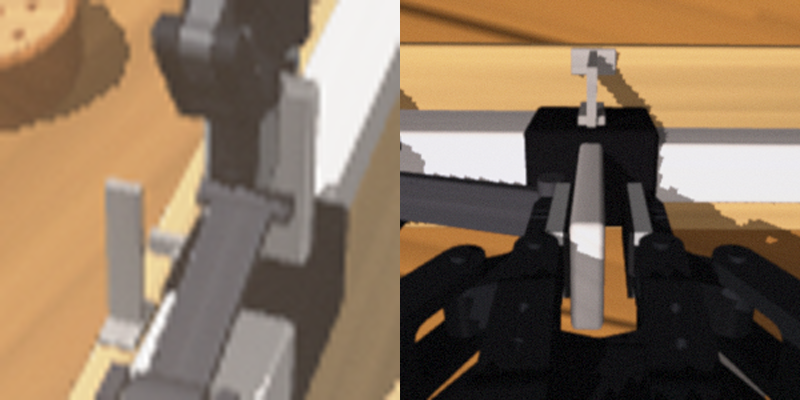

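The wrist tile shows the fin at u 572-605 standing free between the pads (568 and 630), and the pointer level with the plate. The side tile shows the bar ends at about (205,187) and (290,210) with the finger above. I'll work out the bar's height from those.

```bash
python3 - <<'E'
from h import *
cs=pickle.load(open('c6.pkl','rb')); W,S=cs['wrist'],cs['side']
p=manip.get_obs()['position']
ex=np.array([np.cos(1.812),np.sin(1.812),0]);ey=np.cross([0,0,1],ex)
s=lambda u,v:(u/5+290-.4,v/5+190-.4); w=lambda u,v:((u-400)*.75+170,v*.75+100)
m=onz(S,*s(125,186),.086); org=m*[1,1,0]+.047*ey
l=lambda X:np.round([(X-org)@ex,(X-org)@ey,X[2]],4)
def ony(c,uv,y):
    o,d=ray(c,*uv); t=(y-(o-org)@ey)/(d@ey); return l(o+d*t)
print('tcp',l(p))
print('ptr S',l(onz(S,*s(152,241),.064)))
print('bar R end',ony(S,s(289,210),.015),'bar L end',ony(S,s(204,190),-.015))
print('pivot?',ony(S,s(110,372),-.015))
print('fin top',[l(onz(S,*s(u,v),.145)) for u,v in((283,74),(318,84))], 'fin bottom R',ony(S,s(307,262),.018))
print('finger bottom',[ony(S,s(u,v),y) for u,v,y in((212,185,-.011),(262,195,.011))])
mw=onz(W,*w(591,80),.086);o2=mw*[1,1,0]+.047*ey
g=lambda X:np.round([(X-o2)@ex,(X-o2)@ey,X[2]],4)
print('wrist: fin top ends',[g(onz(W,*w(u,v),.145)) for u,v in((587,230),(587,328))],'ptr',g(onz(W,*w(590,103),.064)),'tcp',g(p))
E
```

```text
tcp [-0.0044 -0.0038  0.1061]
ptr S [ 0.0002 -0.0376  0.064 ]
bar R end [0.0188 0.015  0.1088] bar L end [ 0.0131 -0.015   0.104 ]
pivot? [ 0.1012 -0.015   0.1067]
fin top [array([-0.0027,  0.0057,  0.145 ]), array([-0.0013,  0.0174,  0.145 ])] fin bottom R [0.0048 0.018  0.075 ]
finger bottom [array([ 0.0172, -0.011 ,  0.1107]), array([0.0361, 0.011 , 0.1284])]
wrist: fin top ends [array([ 0.0002, -0.0159,  0.145 ]), array([0.0003, 0.0163, 0.145 ])] ptr [ 0.0008 -0.0329  0.064 ] tcp [-0.0021 -0.0018  0.1061]
```

```bash
python3 - <<'E'
from h import *
cs=pickle.load(open('c6.pkl','rb')); W=cs['wrist']
p=np.array(manip.get_obs()['position']); M=Ro.from_quat(manip.get_obs()['ee_rot']).as_matrix()
w=lambda u,v:((u-400)*.75+170,v*.75+100)
o=-W['R'].T@W['t']; print('cam in tool',M.T@(o-p))
for n,uv in(('+x finger tip in',(568,183)),('+x tip out',(540,190)),('-x tip in',(630,183)),('-x tip out',(655,195)),('bar end',(548,183))):
    oo,d=ray(W,*w(*uv)); oo=M.T@(oo-p); d=M.T@d
    for x in(.011,): print(n,'tool xyz',(oo+d*(x-oo[0])/d[0]).round(4))
print('proj tcp',proj(W,p), 'zoom',(proj(W,p)-[170,100])/.75+[400,0])
b=cv2.imread('pics/wrist6.png'); g=cv2.cvtColor(b,cv2.COLOR_BGR2GRAY)
# dark/bright map near the fingertips
for v in range(215,300,4): print(v,' '.join('%3d'%g[v,u] for u in range(262,372,4)))
E
```

```text
cam in tool [ 0.07503965  0.00076834 -0.14106329]
+x finger tip in tool xyz [ 0.011  -0.0101  0.0001]
+x tip out tool xyz [ 0.011  -0.0195 -0.0058]
-x tip in tool xyz [0.011  0.0124 0.0001]
-x tip out tool xyz [ 0.011   0.0202 -0.0097]
bar end tool xyz [ 0.011  -0.0173  0.    ]
proj tcp [316.87400162 257.78413096] zoom [595.83200215 210.37884128]
215 236  18  21  22  16  21  17  22  19  27  20 133 128 118 111  29  21  13  20  19  12  18  20  20  21  16 237 238
219 234  18  23  26  21  26  25  24  24  21  31 132 124 118 111  28   8   7  19  18  19  21  25  21  21  27 154 237
223 236  21  18  24  25  21  19  24  23  25  43 134 120 118 109  30   6   8   2  17  19  20  16  18  16  38 224 236
227 239  21  22  24  22  23  22  18  18  21  67 126 121 113 115  37  14  17   5  15  24  17  21  22  23  57 237 236
231 237  18  15  25  31  32  32  29  16  25 105 127 121 117 114  38  13   4  14  12  19  25  14  26  21  59 171 237
235 239  22  21  40  34  28  30  31  16  19 125 131 124 116 107  35  11  13   8  13   8  14  16  19  17  58 224 235
239  72  22  23  59  76  66  69  89  92  28 132 128 118
[... 1100 characters left out ...]
  22
279  16  22  18  18  18  19  15 116  17 206 236 237 235 236 234 137 122 124 131   3  34 179  74  23  14  17  16  19
283  20  24  32  28  19  16  21  79  25  96 163 236 237 233 233 137 124 127 127   6  36 138  19  18  21  33  34  29
287  21  20  23  17  16  19  17   7  13  97 171 236 236 235 233 126 132 137 129  20  37  27  12  16  21  18  28  18
291  17  19  19  12  14  20  14  13  19  97 143 138 156 232 235 127 137 135 134  32  34  14  11  19  18  19   8  21
295  16  22  13  19  18  18  16  12  26  89 140 145 146 142 134  91 126 131 132  60  39  21  21  15  20  20  20  23
299  21  17  15  14  17  17  14  15  26  92 148 141 141 143 135  90 121 122 124  66  35  10  18  16  18  16  19  11
```

Emit:
move_arm([
  [[0,0,-0.008],[0,0,0],-0.6],
  [[0,0,-0.008],[0,0,0],-0.6],
  [[0,0,0],[0,0,0],-0.6],
  [[0,0,0],[0,0,0],-0.6],
])

```text
clock: 10.3
position: [0.5606, -0.024, 0.1118]
ee_rot: [0.992, 0.123, 0.001, -0.0]
ft_force: [4.9, -2.6, 3.7]
grip_width: 0.203
grasp_force: 2.5
```

```bash
cat > m.py <<'E'
from h import *
s=manip.get_obs();print({k:np.round(s[k],4).tolist() for k in('position','ft_force','torque','grip_width','grasp_force','joint_pos','tau')})
ex=np.array([np.cos(1.812),np.sin(1.812),0]);ey=np.cross([0,0,1],ex)
X0=np.array([.6112,-.0145,0])
print('tcp in bed x,y rel. grip-at-mark',((s['position']-np.array([.5613,-.0234,0]))@np.c_[ex,ey]).round(4))
W=cam('wrist'); g=cv2.cvtColor(np.array(W['pixels']),cv2.COLOR_RGB2GRAY)
p=np.array(s['position']); M=Ro.from_quat(s['ee_rot']).as_matrix()
def map_(z,step,u0,u1,v0,v1):
    for v in range(v0,v1,step): print(v,' '.join('%3d'%g[v,u] for u in range(u0,u1,step)))
E
python3 - <<'E'
from m import *
q=np.array([.6112,-.0145,.075]); u=proj(W,q).astype(int); print(u)
map_(0,3,u[0]-40,u[0]+50,u[1]-25,u[1]+40)
E
```

```text
{'position': [0.5606, -0.024, 0.1118], 'ft_force': [4.8555, -2.6358, 3.7172], 'torque': [-0.4339, -1.0307, -0.0635], 'grip_width': 0.2034, 'grasp_force': 2.4622, 'joint_pos': [-0.5515, 0.325, 0.6089, 1.8051, -0.2096, 1.0745, -1.1913], 'tau': [-1.3597, -46.6488, 6.0308, -30.7407, -0.4179, 1.6198, 0.05]}
tcp in bed x,y rel. grip-at-mark [-0.0004  0.0008]
[322 143]
118 122 129 135 139 140 136 138 139 138 132 136 135 138 138 138 136 141 139 140 141 137 137 142 141 144 140 143 140 144 141
121  92  91 106 117 126 129 135 139 139 140 138 139 134 140 138 139 137 137 139 138 136 138 140 141 138 143 142 143 143 139
124  87  90  93  93  91  95 101 102 100  94 103 104 110 100 109 106 105 108 105 106 106 100 106 106 114 111 111 111 112 113
127 188 188 183 183 184 184 183 160 156 150 149 167 161 164 165 159 160 157 190 184 189 186 183 183 183 183 184 181 182 179
130 202 201 202 199 199 203 197 188 191 191 193 142  87 167 193 192 192 186 148 202 200 203 197 199 202 200 203 201 198 199
133 197 196 196 200 200 201 192 184 186 189 187 121  81 116 133 179 192 183 126 199 198 199 197 202 197 199 195 195
[... 1292 characters left out ...]
 179 179 155 142 183 183 183 184  94  94  90  93  95  93  93 180 181 179 179 181
169 152 152 152 151 151 155 174 168  99  91 176 181  90  76 164 168 173 171 151 103  86  86  84  91  91 129 165 175 176 175
172  14   6   5   9   9   4  11  10  81  91 174 179  52  42   9   4  12   8  10   7   6   8   0  10  41  88 138 171 172 173
175  12   1  10  12  12   1   9  35  94 105 175 183  50  74  22   3   3  15   4   7   1  11   5   3   0  90 159 182 180 181
178   8  10   8   3  11  11  18  74 184 182 171 179 111 180  55   8   7   7   3   6   1  20   7  11  10  47  93 184 181 184
181   5  11   5  10  13  12  14  69 179 174 179 179 152 174  43  14   4   2  13  12   7   9  10  10  18   5  81 128 178 175
```

```bash
python3 - <<'E'
from h import *
S=pickle.load(open('c0.pkl','rb'))['side']
ex=np.array([np.cos(1.812),np.sin(1.812),0]);ey=np.cross([0,0,1],ex)
m=onz(S,*(np.array([125,186])/5+[290-.4,190-.4]),.086); org=m*[1,1,0]+.047*ey
def onX(c,uv,y):
    o,d=ray(c,*uv); t=(y-(o-org)@ey)/(d@ey); X=o+d*t; return np.round([(X-org)@ex,X[2]],4)
s=lambda u,v:(u/3+270-.33,v/3+145-.33); s6=lambda u,v:(u/5+290-.4,v/5+190-.4)
print('start fin',[onX(S,s(u,v),y) for u,v,y in((248,52,-.018),(308,60,.018))])
print('start bar R,L',onX(S,s(301,122),.015),onX(S,s(246,113),-.015),'pivot pin ends',onX(S,s(203,235),-.02))
print('now bar R,L',onX(S,s6(289,210),.015),onX(S,s6(204,190),-.015))
# projected bar axis right end for leg at mark and lever angles
for a in(0,.1,.2,.3,.34):
    r=[]
    for y in(.015,-.015):
        X=org+ex*(.092-.08*np.cos(a))+ey*y+np.array([0,0,.086+.08*np.sin(a)])
        q=proj(S,X); r.append(((q-[289.6,189.6])*5).round(0))
    print(a,r)
np.savez('bed.npz',org=org,ex=ex,ey=ey)
# fresh side picture: dark-gray column profile round the bar's right end
c=cam('side','side7.png'); g=cv2.cvtColor(np.array(c['pixels']),cv2.COLOR_RGB2GRAY)
for v in range(214,252,2): print(v,' '.join('%3d'%g[v,u] for u in range(318,362,2)))
E
```

```text
start fin [array([-0.1199,  0.1468]), array([-0.1206,  0.1482])]
start bar R,L [-0.1278  0.098 ] [-0.1097  0.1103] pivot pin ends [-0.0417  0.0678]
now bar R,L [0.0188 0.1088] [0.0131 0.104 ]
0 [array([293., 250.]), array([205., 230.])]
0.1 [array([293., 232.]), array([204., 212.])]
0.2 [array([293., 216.]), array([203., 196.])]
0.3 [array([292., 202.]), array([202., 182.])]
0.34 [array([291., 196.]), array([201., 176.])]
214 168 170 172 173 171 168 187 184 108  67  69  65  67  86 111 123 129 137 241 242 242 241
216 168 171 172 171 170 167 187 184 107  73  68  67  68  93 111 131 129 136 241 242 242 241
218 172 172 170 170 166 162 182 184 108  72  69  69  66  93 112 131 130 136 241 242 241 233
220 173 171 169 167 162 163 190 184 110  74  72  68  66  97 113 129 131 136 242 242 240 173
222 172 170 167 162 159 207 190 183 109  72  71  71  69  99 113 129 131 167 242 241 238 141
224 170 167 161 161 164 215 158 160 134  71  72  70  67 104 112 131 134 167 242 241 196 141
226 173 161 160 163 209 212 118 115 112 109  89  80  85 110 121 131 135 167 241 240 141 141
228 140 163 163 167 215 189 10
[... 373 characters left out ...]
 113 115 113 114  83 131 132 130 148  78  64  64  63 124
238 122 162 177 188 180  89 114 113 115 114 112 114 115 130 133 132 150  69  67  63  66 125
240 113 141 142 165  82 114 113 114 118 115 114 102 133 132 133 131 150  67  67  65  71 126
242 137 207 194 156  75 113 114 115 115 114 112  80  98 104 108 122 149  65  65  65  73 123
244 137 215 208  87 106 113 113 117 114 114 117  74  66  67  65  65  65  65  65  63  73 123
246 137 213 188  74 117 114 116 117 114 114  98  70  66  67  67  66  66  65  64  64  88 124
248 137 208  92  78 114 115 115 116 113 114  76  66  66  67  65  66  66  66  64  66  96 127
250 124 161 147 139 114 115 120 114 114 116  67  68  67  68  66  68  66  65  66  66 105 129
```

Emit:
move_arm([
  [[0,0,-0.006],[0,0,0],-0.66],
  [[0,0,-0.006],[0,0,0],-0.66],
  [[0,0,-0.005],[0,0,0],-0.66],
  [[0,0,0],[0,0,0],-0.66],
  [[0,0,0],[0,0,0],-0.66],
])

```text
clock: 10.9
position: [0.5598, -0.0242, 0.1241]
ee_rot: [0.992, 0.123, -0.0, -0.0]
ft_force: [-1.0, -3.1, 1.7]
grip_width: 0.171
grasp_force: 1.3
```

```bash
python3 - <<'E'
from m import *
q=np.array([.6112,-.0145,.075]); u=proj(W,q).astype(int)
print('pointer/plate rows'); map_(0,2,u[0]-24,u[0]+32,u[1]-4,u[1]+44)
print('tcp px',proj(W,p)); v=int(proj(W,p)[1]); map_(0,3,270,364,v-24,v+12)
E
```

```text
{'position': [0.5598, -0.0242, 0.1241], 'ft_force': [-1.0393, -3.0849, 1.6792], 'torque': [-0.6157, 0.1602, -0.0312], 'grip_width': 0.1709, 'grasp_force': 1.3428, 'joint_pos': [-0.557, 0.3094, 0.6139, 1.7943, -0.1982, 1.1, -1.1997], 'tau': [-1.6882, -47.579, 5.7888, -34.9153, -0.836, -0.019, 0.0256]}
tcp in bed x,y rel. grip-at-mark [-0.0004  0.0016]
pointer/plate rows
135 196 198 181 179 181 179 181 179 167 149 152 149 106  95  91 111 148 175 136 195 193 195 196 196 194 197 198 197
137 190 190 176 178 182 182 182 178 182 179 183 178 108  92  94  89  94 157 146 189 189 192 189 186 192 191 192 190
139 187 188 176 184 180 187 186 183 184 180 182 176 109  98  95  90  97 131 106 143 186 190 187 185 189 184 184 184
141 184 183 176 180 180 180 182 180 181 183 180 174 114  97  95  93  93  91  94 132 181 185 181 182 181 177 183 182
143 183 185 181 168 169 134 121 161 165 177 179 174 100  84  82  85  85  84  87 100 139 184 180 180 178 179 182 179
145 182 177 177 180 179 171 152 173 177 177 175 172 105  91  92  89  92  90  89  90 106 173 180 178 178 180 175 182
147 181 181 181 178 178 180 178 
[... 2974 characters left out ...]
  45  49  89  89  88  50   9  21  11  45
254 123  41   7  18  21  25  88  90  90  86  14  22 124 127 133 234 237 236 237 237 234 198  39  37  93  94  88  61  13  14  16  18
257 129  35  39  28  33  53  90  87  90  68  18  21 128 128 135 234 236 234 234 236 235 195  37  22  90  89  88  83  11   9  21  25
260 110  15  20  16  21  72  91  85  87  51  14  22 129 125 143 233 236 237 235 233 235 191  29  16  91  93  90  90   9  13  18  16
263  65  27  25  31  28  81  89  89  92  45   7  18 132 129 115 232 235 236 237 236 236 187  31  13  87  86  89  90  33  14  26  26
266  29  10  22  14  17  88  84  89  90  29   6  21 135 133 118 137 237 235 236 235 237 188  30  19  79  91  88  88  51   8  12  15
```

```bash
cat >> m.py <<'E'
def off(up,vp,ub,vb,side=-.002):  # pointer axis px, plate top right (-x) edge px -> pointer bed x relative to plate
    a=onz(W,up,vp,.064); b=onz(W,ub,vb,.086); return (a-b)@ex+side, (a-b)@ey
E
python3 - <<'E'
from m import *
q=np.array([.6112,-.0145,.075]); u=proj(W,q).astype(int); u0=u[0]-24; print(u0)
print(off(u0+24,165,u0+23,145))
r=onz(W,u0+23,145,.086); print('plate right edge', r, (r-p)@ex)
E
```

```text
{'position': [0.5598, -0.0242, 0.1241], 'ft_force': [-0.9895, -2.442, 1.3263], 'torque': [-0.6692, 0.1407, -0.0791], 'grip_width': 0.1699, 'grasp_force': 1.3639, 'joint_pos': [-0.557, 0.3096, 0.6138, 1.7942, -0.1982, 1.0999, -1.1997], 'tau': [-1.709, -47.5543, 5.7587, -34.8916, -0.8573, -0.0376, 0.0321]}
tcp in bed x,y rel. grip-at-mark [-0.0004  0.0016]
298
(np.float64(-0.0029281621582607476), np.float64(0.015877698463282953))
plate right edge [ 0.60912553 -0.01407686  0.086     ] -0.0019721480316319626
```

Emit:
move_arm([
  [[0,-0.0013,0],[0,0,0],-0.66],
  [[0,0,0.003],[0,0,0],-0.66],
  [[0,0,0.004],[0,0,0],-0.66],
  [[0,0,0.004],[0,0,0],-0.66],
  [[0,0,0.004],[0,0,0],-0.66],
  [[0,0,0.003],[0,0,0],-0.66],
  [[0,0,0],[0,0,0],-0.66],
])

```text
clock: 11.7
position: [0.5597, -0.0229, 0.1102]
ee_rot: [0.992, 0.123, -0.0, -0.0]
ft_force: [3.1, -3.2, -1.6]
grip_width: 0.17
grasp_force: 2.0
```

Emit:
move_arm([
  [[0,0,0.004],[0,0,0],-0.66],
  [[0,0,0.003],[0,0,0],-0.66],
  [[0,0,0],[0,0,0],-0.66],
])

```text
clock: 12.0
position: [0.5596, -0.0229, 0.1049]
ee_rot: [0.992, 0.123, -0.0, -0.0]
ft_force: [1.8, -3.4, -1.2]
grip_width: 0.172
grasp_force: 1.7
```

```bash
python3 - <<'E'
from m import *
q=np.array([.6112,-.0145,.075]); u=proj(W,q).astype(int); print('u0',u[0]-24)
map_(0,2,u[0]-24,u[0]+20,u[1]+4,u[1]+36)
c=cam('side','side8.png'); g=cv2.cvtColor(np.array(c['pixels']),cv2.COLOR_RGB2GRAY)
print('side')
for v in range(214,252,2): print(v,' '.join('%3d'%g[v,u] for u in range(322,362,2)))
E
```

```text
{'position': [0.5596, -0.0229, 0.1049], 'ft_force': [1.7702, -3.3769, -1.2478], 'torque': [-0.5026, -0.3952, -0.016], 'grip_width': 0.1716, 'grasp_force': 1.6582, 'joint_pos': [-0.5503, 0.3328, 0.6058, 1.8123, -0.2147, 1.0626, -1.1895], 'tau': [-1.4155, -48.8619, 6.4808, -33.3298, -0.6682, 0.6632, 0.0523]}
tcp in bed x,y rel. grip-at-mark [0.0008 0.0015]
u0 301
147 184 178 168 159 121 108 152 138 173 178 179 173 100  91  92  92  97  90  91  97 121 181
149 184 179 183 184 175 151 172 179 182 182 184 175 101  94  95  90  91  91  93  90 108 175
151 180 182 183 183 178 182 181 186 181 181 179 175 114  92  90  92  90  90  92  91  93 120
153 183 183 181 181 183 180 178 183 175 176 176 174 107  96  93  94  93  90  87  91  90 107
155 185 184 187 182 185 185 182 181 178 176 175 175 162 124 104  94  93  92  94  95  94  93
157 185 183 182 185 187 185 186 186 179 172 174 178 187 182 172  96  98  95  97  96  96  94
159 184 184 185 184 187 188 185 186 174 174 173 170 136 176 160 107  95  93  98  94  93  95
161 186 185 184 183 184 187 185 184 177 178 174 163  58 166 184 177 146  97  93  95 101  96

[... 1636 characters left out ...]
  82 131 136  67  66  63 126
236 176 192 200  89  76 111 111 113 113 111 113 104 113 123 132 113  65  65  67 124
238 141 141 143  73 107 112 113 115 113 112 103 131 133 130 134 113  67  67  63 124
240 197 167  90  73 111 111 114 114 111 111  78 105 116 130 135  75  65  67  65 123
242 213 180  74 120 111 114 115 113 113 116  69  67  67  67  73  65  66  65  64 123
244 207  91  75 114 113 113 116 113 113  96  67  68  67  66  66  66  66  66  65 124
246 187  77  88 113 113 114 115 111 115  73  68  67  68  67  66  68  65  63  65 124
248 201 221 119 112 113 116 113 111 111  69  67  67  68  66  66  67  66  68  66 128
250 187 236 113 113 115 115 113 112  90  69  68  67  66  66  70  66  65  65  90 129
```

Emit:
move_arm([
  [[0,0,0.004],[0,0,0],-0.66],
  [[0,0,0.004],[0,0,0],-0.66],
  [[0,0,0.004],[0,0,0],-0.66],
  [[0,0,0.004],[0,0,0],-0.66],
  [[0,0,0.002],[0,0,0],-0.66],
  [[0,0,0],[0,0,0],-0.66],
  [[0,0,0],[0,0,0],-0.66],
])

```text
clock: 12.8
position: [0.5596, -0.0231, 0.0915]
ee_rot: [0.992, 0.123, -0.0, 0.0]
ft_force: [2.4, -2.1, -1.5]
grip_width: 0.17
grasp_force: 1.5
```

Emit:
move_arm([
  [[0,0,0.002],[0,0,0],-0.66],
  [[0,0,0],[0,0,0],-0.66],
])

```text
clock: 13.0
position: [0.5598, -0.0233, 0.0909]
ee_rot: [0.992, 0.123, 0.0, -0.0]
ft_force: [-0.6, -3.7, 8.0]
grip_width: 0.17
grasp_force: 6.2
```

```bash
python3 - <<'E'
from m import *
q=np.array([.6112,-.0145,.075]); u=proj(W,q).astype(int); print('u0',u[0]-24)
map_(0,2,u[0]-24,u[0]+20,u[1]+4,u[1]+30)
c=cam('side','side9.png'); g=cv2.cvtColor(np.array(c['pixels']),cv2.COLOR_RGB2GRAY)
print('side')
for v in range(222,256,2): print(v,' '.join('%3d'%g[v,u] for u in range(322,362,2)))
E
```

```text
{'position': [0.5598, -0.0233, 0.0909], 'ft_force': [-0.5609, -3.7441, 7.9526], 'torque': [-0.5511, 0.2992, -0.0129], 'grip_width': 0.1698, 'grasp_force': 6.2414, 'joint_pos': [-0.5431, 0.3514, 0.5999, 1.8239, -0.2283, 1.0354, -1.1792], 'tau': [-1.7698, -46.6336, 5.93, -31.5801, -0.8281, -0.3287, 0.0022]}
tcp in bed x,y rel. grip-at-mark [0.0004 0.0014]
u0 300
151 180 181 183 168 124 105 154 163 182 183 185 181 111  92  89  91  89  91  93  93  96 124
153 184 183 184 183 180 178 177 183 184 183 184 181 117  90  93  94  95  96  94  94  89 122
155 184 182 185 185 185 180 186 185 183 184 183 182 148  95  98  95  92  88  92  93  97  87
157 184 185 183 186 183 185 183 183 179 178 172 179 136  88  88  95  88  91  91  93  94  90
159 188 186 186 185 181 181 185 184 177 180 173 176 177 160 124  98  91  95  90  98  90  95
161 187 187 187 186 188 187 190 182 179 172 178 178 188 189 188 130  94  97  92  99  99  92
163 186 187 186 184 184 188 190 185 179 179 173 176 178 181 187 139  99  94  98  93  96  97
165 188 186 183 187 187 190 189 186 179 178 179 175 102  86 173 184 166 125  96  96  98  96
1
[... 1191 characters left out ...]
  78 131 116  64  67  64 123
240 197 168  89  71  72 108 107 108 109 108 108  81  81  82 134  75  64  65  64 124
242 214 180  75  75  96 109 110 112 108 108 111  70  66  68  71  64  66  63  64 124
244 207  93  74  73 110 108 109 110 110 110  83  68  66  66  66  65  65  63  63 122
246 204  76  79 122 109 111 113 111 108 108  71  66  66  67  72  69  64  63  66 124
248 202 229 234 111 109 111 111 109 110  92  68  68  66  68  72  67  66  67  64 127
250 187 243 197 110 110 113 110 109 110  81  69  69  69  71  70  64  64  66  92 130
252 239 242 114 110 110 113 108 106  96 155 143 128 108  77  69  67  64  64 125 129
254 243 197 109 110 112 110 110 112  87 155 157 155 241 193  66  65  65  70 127 129
```

Emit:
move_arm([
  [[0,0,0],[0,0,0],-0.72],
  [[0,0,0],[0,0,0],-0.78],
  [[0,0,0],[0,0,0],-0.9],
  [[0,0,0],[0,0,0],-1],
  [[0,0,0],[0,0,0],-1],
  [[0,0,0],[0,0,0],-1],
  [[0,0,0],[0,0,0],-1],
  [[0,0,0],[0,0,0],-1],
], newtons=20)

```text
clock: 13.9
position: [0.5599, -0.0234, 0.0909]
ee_rot: [0.992, 0.122, 0.0, -0.0]
ft_force: [-1.3, -2.9, 7.2]
grip_width: 0.113
grasp_force: 22.1
```

```bash
python3 - <<'E'
from m import *
q=np.array([.6112,-.0145,.075]); u=proj(W,q).astype(int); print('u0',u[0]-24)
map_(0,2,u[0]-24,u[0]+20,u[1]+4,u[1]+34)
c=cam('side','side10.png'); g=cv2.cvtColor(np.array(c['pixels']),cv2.COLOR_RGB2GRAY)
print('side')
for v in range(226,256,2): print(v,' '.join('%3d'%g[v,u] for u in range(322,362,2)))
E
```

```text
{'position': [0.5599, -0.0234, 0.0909], 'ft_force': [-1.3378, -2.8597, 7.1867], 'torque': [-0.5923, 0.2672, -0.2579], 'grip_width': 0.1134, 'grasp_force': 22.1169, 'joint_pos': [-0.543, 0.3513, 0.6001, 1.8239, -0.2283, 1.0351, -1.1794], 'tau': [-2.1912, -46.6819, 5.5147, -31.4897, -0.7652, -0.177, 0.2502]}
tcp in bed x,y rel. grip-at-mark [0.0003 0.0014]
u0 300
151 184 173 172 159 121 100 155 164 185 183 182 179 104  89  92  88  88  89  94  93  94 150
153 183 185 181 185 180 163 179 185 182 186 184 178 110  93  96  91  92  88  97  95  92 127
155 182 182 181 187 182 183 182 183 184 188 182 182 119  92  92  93  94  90  94  93  96  89
157 181 182 184 186 185 184 182 180 175 183 180 180 134  95  91  94  92  93  88  88  91  94
159 187 186 185 184 185 186 187 184 175 177 172 178 178 149 111  98  93  93  94  94  95  95
161 188 186 185 185 185 187 187 184 178 177 178 182 189 189 180 123  94  95  97  95  93  94
163 186 186 184 188 189 186 186 183 177 176 174 178 188 186 179 114  99  98  98  95  92  99
165 187 189 190 188 184 189 186 186 180 178 180 182 188 188 186 185 169 124  95  96  96  98

[... 1208 characters left out ...]
  78 139  96  63  65  62 123
240 165 162  89  73  71 107 107 108 110 108 109  86 103  86 142  73  65  64  62 124
242 213 164  73  74  96 108 107 111 107 108 111  69  73  82 114  66  65  63  64 123
244 207  90  75  72 106 109 108 110 107 109  83  66  67  64  65  67  66  63  63 123
246 188  75  72 122 109 109 110 108 108 109  70  67  65  68  70  69  65  61  70 124
248 128 209 173 109 109 109 112 108 109  91  67  66  66  69  70  67  65  64  73 126
250 172 242 195 109 110 110 110 108 110  72  69  66  70  70  69  64  65  65  90 128
252 238 242 114 110 109 112 109 110  96 126 107  78  69  72  68  64  65  65 124 128
254 242 193 110 111 113 111 109 110  87 156 155 156 240 108  67  64  64  71 126 129
```

Emit:
move_arm([
  [[0,0,0.001],[0,0,0],-1],
  [[0,0,0.001],[0,0,0],-1],
  [[0,0,0],[0,0,0],-1],
  [[0,0,0],[0,0,0],-1],
  [[0,0,0],[0,0,0],-1],
])

```text
clock: 14.5
position: [0.5601, -0.0241, 0.0908]
ee_rot: [0.993, 0.122, 0.001, -0.0]
ft_force: [-7.4, -4.8, 23.1]
grip_width: 0.117
grasp_force: 23.9
```

```bash
python3 - <<'E'
from m import *
q=np.array([.6112,-.0145,.075]); u=proj(W,q).astype(int); print('u0',u[0]-24)
map_(0,2,u[0]-24,u[0]+14,u[1]+14,u[1]+34)
cam('side','side11.png')
I={k:cv2.imread(f'pics/side{k}.png',0).astype(np.float32) for k in(8,9,10,11)}
def sh(a,b,x0,x1,y0,y1):
    P=lambda k:I[k][y0:y1,x0:x1]; return np.round(cv2.phaseCorrelate(P(a),P(b),cv2.createHanningWindow((x1-x0,y1-y0),cv2.CV_32F))[0],2)
for a,b in((8,9),(9,10),(10,11)): print(a,b,'bar end',sh(a,b,338,356,228,246),'arm mid',sh(a,b,318,342,240,262),'collar/fin lower',sh(a,b,344,366,232,262),'pivot',sh(a,b,306,336,258,286))
E
```

```text
{'position': [0.5601, -0.0241, 0.0908], 'ft_force': [-7.3799, -4.7982, 23.118], 'torque': [-0.8866, 1.7133, -0.2767], 'grip_width': 0.1167, 'grasp_force': 23.9445, 'joint_pos': [-0.542, 0.3516, 0.6006, 1.8238, -0.229, 1.0345, -1.1784], 'tau': [-3.1698, -40.2311, 3.2905, -29.0824, -1.4474, -2.4029, 0.2529]}
tcp in bed x,y rel. grip-at-mark [-0.0004  0.0013]
u0 299
161 187 189 185 185 189 186 188 183 177 179 175 181 187 188 181 111  95  95  97
163 187 187 186 187 188 188 186 182 174 178 177 179 185 187 180 113  96  94  95
165 185 188 188 189 189 187 187 184 180 176 175 149 158 188 188 180 159 128  95
167 189 189 188 187 190 186 188 184 178 180 179 151 150 185 186 191 189 169  96
169 187 187 190 188 188 188 188 187 178 179 174 120 158 186 189 192 188 173 127
171 189 187 186 188 186 189 181 184 179 183 175 122 152 179 178 184 183 186 176
173 186 184 185 186 184 165 100  99 126 181 184 177 127  95  98 173 187 186 181
175 152 159 174 175 178 144  86  85 121 182 178 181 127  80  73 143 178 171 174
177  31  32  40  48  44  63  85  83 119 178 177 183 120  50  47  41  44  43  48
179  16  13   6   6   2  65  85  81 114 179 181 179 111  41  39  31   1   8   9
8 9 bar end [4.63 0.18] arm mid [1.36 0.34] collar/fin lower [-0.03 -0.02] pivot [-0.02 -0.  ]
9 10 bar end [ 0.14 -1.63] arm mid [-0.15  0.85] collar/fin lower [-0.18  0.25] pivot [-0.48  0.72]
10 11 bar end [ 1.89 -0.56] arm mid [-0.01 -0.23] collar/fin lower [0.13 0.14] pivot [-0.18 -0.19]
```

Emit:
move_arm([
  [[0,0,-0.001],[0,0,0],-1],
  [[0,0,-0.0012],[0,0,0],-1],
  [[0,0,0],[0,0,0],-1],
  [[0,0,0],[0,0,0],-1],
  [[0,0,0],[0,0,0],-1],
  [[0,0,0],[0,0,0],-1],
])

```text
clock: 15.2
position: [0.5599, -0.0234, 0.0909]
ee_rot: [0.992, 0.122, 0.0, -0.0]
ft_force: [-1.2, -3.3, 7.6]
grip_width: 0.112
grasp_force: 23.6
```

```bash
python3 - <<'E'
from m import *
q=np.array([.6112,-.0145,.075]); u=proj(W,q).astype(int); print('u0',u[0]-24)
map_(0,2,u[0]-24,u[0]+14,u[1]+14,u[1]+34)
v=int(proj(W,p)[1]); print('tips');map_(0,2,285,350,v-24,v+22)
E
```

```text
{'position': [0.5599, -0.0234, 0.0909], 'ft_force': [-1.2467, -3.2843, 7.5648], 'torque': [-0.6958, 0.1727, -0.3099], 'grip_width': 0.1117, 'grasp_force': 23.5946, 'joint_pos': [-0.5431, 0.3514, 0.6001, 1.8239, -0.2281, 1.0352, -1.1795], 'tau': [-2.3845, -46.5244, 5.2892, -31.3589, -0.8223, -0.1558, 0.2763]}
tcp in bed x,y rel. grip-at-mark [0.0003 0.0014]
u0 300
161 189 187 190 190 187 186 187 185 177 179 177 178 187 187 180 124 102  94  95
163 184 188 188 187 188 188 188 188 175 174 177 179 184 187 181 115  97  97  97
165 187 188 186 187 189 186 185 188 175 179 177 177 187 187 187 184 165 127  95
167 188 188 188 189 190 188 189 186 181 178 177 178 188 189 190 188 190 178  99
169 189 188 189 190 190 191 187 189 180 179 178 148 184 192 187 189 187 183 124
171 186 185 187 190 191 178 170 178 179 182 177 162 174 179 179 185 186 186 171
173 188 184 182 183 184 119  88 100 166 180 181 176 103  95 119 183 184 183 184
175 156 156 154 152 152  99  88  88 167 181 180 174  93  77  95 165 171 175 172
177  36  30  36  31  39  81  86  92 166 181 182 176  78  53  46  43  43  44  43
179  15   1  1
[... 2498 characters left out ...]
  46  49  45  49  26
269  22  16  64  92  88  90  90  92  84  13 106 145 137 135 130 131 126 124 119 124 120 122 103  78  43  16  44  51  48  46  60  82  33
271  13  22  75  83  88  93  90  88  84  19 111 142 135 133 131 129 124 125 128 123 123 122 108  84  49  18  51  45  50  45  65  87  47
273  12  17  44  61  90 114 112 115  88  24 113 145 134 132 130 126 128 124 123 122 122 121 108  86  57  19  53  52  56  56  58  73  46
275  16   3  28  48  74 144 171 201 172  50 119 143 143 134 134 129 128 125 130 123 120 122 111  81  55  40 109 111 106  84  62  31  19
277  22  12  10  10  16  39  92 133 129  51 126 160 166 167 162 158 157 156 158 155 155 155 146  95  61  42 111 107  65  20  11  12  18
```

```bash
python3 -c "
from workcell import order
print(order.hand_in())"
```

```text
the job is handed in; nothing more can be done
None
```

I handed the job in with the fin pinched at about 23 N, the pointer level with the index plate to within about 1 mm, and the cam lever pressed down to its stop; hand-in returned no pass/fail result. Pressing the lever while gripping the fin jammed on the first try (up to 91 N at the wrist), so I loosened the grip, pressed the lever down with the leg resting on one finger, then re-gripped.

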